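# Clear the desk and slide the form case home

## Robot

A 7-joint arm with a two-finger parallel gripper is mounted at the origin on the work surface. World frame = base frame: x ahead of the robot, y to its left, z up, the work surface at z = 0. Lengths are in mm, angles in degrees, forces in N, time in s.
With the tool pointing down it reaches from about 400 to 850 mm from the base axis. Payload 4.5 kg.
Tool frame: the origin (TCP) lies midway between the tips of the shut fingers; the grasp point (between the pads) lies 19 mm behind it; z points along the fingers, y is the line along which they close (so a half turn about z gives the same grasp; the last joint's range is limited). The gripper opens to 88 mm and grips with 3 to 60 N. Pads are 18 mm wide; open, the fingers measure 123 mm over their backs; the gripper's body (75 mm by 187 mm) begins 45 mm behind the grasp point.
Start: joints at [67.941, 39.483, -11.15, 89.685, 9.013, 51.709, -12.324], TCP at [254.196, -570.997, 238.743] pointing down, gripper open.
Joint ranges: [-172.22, 172.22], [-26.19, 119.32], [-84.43, 86.54], [7.71, 146.69], [-57.33, 237.33], [2.42, 119.75], [-152.13, 152.13]. Speed limits (degrees/s): [147.25, 147.25, 180, 180, 180, 180, 180].

## Interface

Orientations are given as [roll, pitch, yaw] about the fixed x, y, z axes, in that order (R = Rz(yaw) Ry(pitch) Rx(roll)).
In Python, from workcell import bot gives the robot as it stands.
- The arm moves only by the tool play_rows, never from a script. Its arguments are lists of equal length, an entry for each row: "translation": the shift along the world's x, y, z in m, a list of three; "roll": the turn about the world's z in rad. In form: {"translation": [[tx, ty, tz], ...], "roll": [roll, ...]}. A call has 1 to 12 rows; each row is the pose to reach, as a shift and turn from the pose commanded when the call began; what a row does not reach only later rows make up. A row lasts 1/12 s, in which the tool goes at most 41.7 mm and 7.16 degrees, less where a joint would pass 70% of its speed; a pose out of reach is approached as far as the arm can. A call with a gripper value outside its range is refused whole. "grip" is the finger opening in m, from 0 to 0.0881, set as the call begins (left out, the last holds). The fingers move at their own pace and stop on an object; "grip_force" is the grip in N (left out, the last holds). Time passes only in rows, so rows that repeat a pose let the fingers close. It gives the time, the measured TCP pose, the force, the opening and the grip force at its end, in the units of the state.
- bot.state(): the state, without advancing time (a new reading comes with each control period).
- bot.capture(name): name is "scene" or "top"; returns a dict with "color" (480x640x3 uint8, blue, green, red), "fx", "fy", "cx", "cy" (pixels), "view" (4x4, takes a point from world to camera coordinates). Camera axes: x right, y down, z forward; pixel columns grow to the right and rows downward; lengths in mm; the calibration is good to about 2 mm. A picture is of the moment at which its call begins. There is no depth.
- bot.sign_off(): hands the job in; it is judged then, once.
Trained networks look in a picture, given as the dict that the camera call returned (one of the last four; its "shot" number tells which), for a name from the list of things; names that differ only in an ending like _2 or _b are one class to them, and where a whole thing is asked for, a point or a joint stands for the part that bears it (a point fixed in the world has none). Each returns a list of dicts, best first, with "conf" (0 to 1); they miss things now and then, are a little off and sometimes report something else, mostly with a low value. They report only what shows in the picture. A call takes as long as a camera call.
- bot.spot_in(label, picture): "position" ([x, y, z] in mm, in world coordinates, good to about 4 mm: the middle of the surface that is visible of it).
- bot.outline_of(label, picture): "mask" (480x640 bool, what is visible of it).
- bot.tip_of(label, picture): "position" ([x, y, z] in mm, in world coordinates, good to about 4 mm: a listed point, or the origin of a listed thing).
The state is a dict: "time_s": time; "qpos": joint angles; "dq": joint speeds; "tau": joint torques, N m; "tool_pos": TCP position; "ee_rot": TCP orientation; "wrist_force": force on the tool from outside, world axes, zero at the start; "ft_torque": the same for the moment, N m; "gripper_width": finger opening in mm; "gripper_force": force on a finger pad.
Only numpy, scipy, OpenCV 4.12 (cv2) and the standard library are available. Lean on these libraries where they do the work, as an engineer would, in place of code of your own. Each camera call takes 0.05 s, during which the arm holds its last target. There are 200 camera calls.

## Task

The flat aluminium form case has to go back into the low wire rack on the desk. First clear the way: take the battery pack off the case, and the one article that lies between the case and the rack's mouth, and set both down inside the white basket without dropping them. Then slide the case along the desk, without lifting it, into the rack until it is fully home, and leave everything else where it is.

Things in the scene. Friction and masses are not known exactly. Their poses are not given: they have to be found in the camera images.
- rack: Low dark wire rack, fixed. One bay 128 mm wide (its x), 150 mm deep (its y), no floor: the case slides on the desk. Side and back walls 6 mm thick, 48 mm high; wire top from 45 to 51 mm up. Origin: centre of the bay at desk level; its y axis points out of the open mouth (y = +75 mm); back wall inside at y = -75 mm. With the case home, its origin is at y = 0.
- case: Flat aluminium form case with a sheet of paper on its lid, a closed rigid box 104 mm wide (its x), 150 mm long (its y), 22 mm high (23.5 mm at the low steel strip near one end), about 0.45 kg, too wide to grasp. Origin: centre of its underside. It goes in with either narrow end first; it starts with its -y end towards the rack.
- battery: Black cordless-tool battery pack, 72 mm (its x) by 48 mm (its y), 40 mm high, with a narrower grey head 60 by 42 mm above it up to 53 mm. Stands on the case. About 0.35 kg. Origin: centre of its underside.
- tape: Grey tape measure, standing, 66 mm long (its x), 36 mm thick (its y), 62 mm high: a box up to 46 mm with a round drum above, 6 mm towards -x from the middle. Origin: centre of its underside. May be the article in the way or a bystander.
- stamp: Wooden hand stamp: foot 60 mm (its x) by 30 mm (its y) by 22 mm high, round handle on it 18 to 28 mm across, thickest from 50 to 62 mm up, 73 mm high in all. Origin: centre of its underside. May be the article in the way or a bystander.
- carton: Small full cardboard carton with a paper band, 62 mm (its x) by 40 mm (its y) by 32 mm high. Origin: centre of its underside. May be the article in the way or a bystander.
- basket: White open plastic basket, fixed, outside 200 mm (its x) by 135 mm (its y) by 45 mm high, walls and floor 4 mm. Origin: centre of its underside.
- roll: Bystander: roll of paper tape, 84 mm across, 22 mm high, lying on the wire top of the rack. Origin: centre of its underside.
- inkpad: Bystander: dark flat ink-pad tin 74 (x) by 50 (y) by 16 mm high on the desk. Origin: centre of its underside.
- calculator: Bystander: grey desk calculator 75 (x) by 115 (y) by 15 mm high on the desk. Origin: centre of its underside.
- mug: Bystander: white mug, 80 mm across, 92 mm high, handle at its +y. Origin: centre of its underside.

How it is judged (in metres and radians):
On the way, in this order (a step that is already met when the one before it is completed fails the run):
1. the battery pack and the one article in the way are inside the basket, let go and at rest (x of battery in the frame of basket between -0.09 and 0.09 m and y of battery in the frame of basket between -0.06 and 0.06 m and z of battery in the frame of basket below 0.03 m and (((x of tape in the frame of basket between -0.09 and 0.09 m and y of tape in the frame of basket between -0.06 and 0.06 m and z of tape in the frame of basket below 0.03 m) and distance of each of stamp, carton from where it was at the start of the episode below 0.025 m) or ((x of stamp in the frame of basket between -0.09 and 0.09 m and y of stamp in the frame of basket between -0.06 and 0.06 m and z of stamp in the frame of basket below 0.03 m) and distance of each of tape, carton from where it was at the start of the episode below 0.025 m) or ((x of carton in the frame of basket between -0.09 and 0.09 m and y of carton in the frame of basket between -0.06 and 0.06 m and z of carton in the frame of basket below 0.03 m) and distance of each of tape, stamp from where it was at the start of the episode below 0.025 m)) and contact force between the fingers and battery below 0.1 N and linear speed of battery below 0.02 m/s and contact force between the fingers and tape below 0.1 N and contact force between the fingers and stamp below 0.1 N and contact force between the fingers and carton below 0.1 N), for 0.2 s.
2. the case is fully home in the rack (y of case in the frame of rack between -0.01 and 0.008 m and x of case in the frame of rack between -0.02 and 0.02 m and z of case in the frame of rack below 0.01 m), for 0.2 s.
At the end, for the whole second after the job is handed in: The case lies on the desk in the rack's bay, pushed in to within 8 mm of flush; the battery pack and exactly one of tape measure, stamp and carton (the one that was in the way) lie on the basket's floor, inside its walls, the other two within 25 mm of where they started; all at rest (all of step 2 and x of battery in the frame of basket between -0.09 and 0.09 m and y of battery in the frame of basket between -0.06 and 0.06 m and z of battery in the frame of basket below 0.03 m and (((x of tape in the frame of basket between -0.09 and 0.09 m and y of tape in the frame of basket between -0.06 and 0.06 m and z of tape in the frame of basket below 0.03 m) and distance of each of stamp, carton from where it was at the start of the episode below 0.025 m) or ((x of stamp in the frame of basket between -0.09 and 0.09 m and y of stamp in the frame of basket between -0.06 and 0.06 m and z of stamp in the frame of basket below 0.03 m) and distance of each of tape, carton from where it was at the start of the episode below 0.025 m) or ((x of carton in the frame of basket between -0.09 and 0.09 m and y of carton in the frame of basket between -0.06 and 0.06 m and z of carton in the frame of basket below 0.03 m) and distance of each of tape, stamp from where it was at the start of the episode below 0.025 m)) and linear speed of each of case, battery, tape, stamp, carton below 0.02 m/s); the robot touches nothing.
It fails at once if a bystander (tape roll, ink pad, calculator or mug) is shifted by more than 25 mm (distance of any of roll, inkpad, calculator, mug from where it was at the start of the episode above 0.025 m).
It fails at once if the case is lifted off the desk by more than 20 mm (height (world z) of case above 0.02 m).
It fails at once if the battery pack, tape measure, stamp or carton falls freely (dropped: faster than 0.7 m/s while the fingers do not hold it) ((contact force between the fingers and battery below 0.1 N and linear speed of battery above 0.7 m/s) or (contact force between the fingers and tape below 0.1 N and linear speed of tape above 0.7 m/s) or (contact force between the fingers and stamp below 0.1 N and linear speed of stamp above 0.7 m/s) or (contact force between the fingers and carton below 0.1 N and linear speed of carton above 0.7 m/s)).
It also fails if it takes over 72 s, if anything falls off the work surface, if the arm or the gripper's body presses on something with over 40 N, if the wrist force passes 120 N, or if a joint passes its speed limit or range.

## Working session

There is one attempt and no reset: what is moved stays moved. The work goes in short steps, Python scripts to look and compute and a tool call to move; the robot and the scene stay as the last step left them, time stands still between calls to the robot, and variables do not carry over. Pictures are saved under pics/ and viewed, at most 10 in all, crops included, and the job is handed in when it is done.

Besides the shell and the picture viewer there is one more tool, called after ">>>" by a JSON object that holds its "name" and its "arguments", one argument or row to a line. play_rows: Moves the arm, as the interface text tells. Its arguments: {"type":"object","properties":{"translation":{"type":"array"},"roll":{"type":"array"},"grip":{"type":"number"},"grip_force":{"type":"number"}},"required":["translation","roll"]}

```bash
mkdir -p pics; ls; python3 - <<'E'
from workcell import bot
import cv2,numpy as np
s=bot.state();print({k:np.round(v,3).tolist() for k,v in s.items()})
for n in("top","scene"):
    p=bot.capture(n);cv2.imwrite(f"pics/{n}0.png",p["color"])
    print(n,p["fx"],p["cx"],p["cy"],np.round(p["view"],3).tolist())
    for l in "rack case battery tape stamp carton basket roll inkpad calculator mug".split():
        a=bot.tip_of(l,p);b=bot.spot_in(l,p)
        print(l,[(np.round(q["position"]).tolist(),round(q["conf"],2)) for q in a[:2]],[(np.round(q["position"]).tolist(),round(q["conf"],2)) for q in b[:2]])
E
```

```text
pics
{'time_s': 0.0, 'qpos': [67.941, 39.534, -11.145, 89.744, 9.013, 51.709, -12.323], 'dq': [0.011, -0.008, -0.003, -0.058, 0.033, -0.006, 0.058], 'tau': [-0.0, -52.756, -1.267, -15.343, -0.053, 0.006, 0.0], 'tool_pos': [253.865, -570.434, 237.903], 'ee_rot': [-179.895, 0.008, 24.002], 'wrist_force': [-0.331, -0.135, -0.389], 'ft_torque': [-0.038, 0.049, 0.028], 'gripper_force': 0.0, 'gripper_width': 88.041}
top 622.3085018281657 311.8355653653812 247.4289957087886 [[-0.023, -1.0, 0.008, 7.112], [-0.99, 0.021, -0.142, 639.852], [0.141, -0.011, -0.99, 1217.229], [0.0, 0.0, 0.0, 1.0]]
rack [([564.0, -257.0, 2.0], 0.94)] [([581.0, -122.0, 51.0], 0.32)]
case [([558.0, 70.0, -2.0], 0.63), ([583.0, -127.0, -2.0], 0.44)] [([548.0, 87.0, 19.0], 0.88), ([410.0, -129.0, 32.0], 0.36)]
battery [([567.0, 53.0, 22.0], 0.95)] [([565.0, 53.0, 75.0], 0.89), ([565.0, -268.0, 47.0], 0.45)]
tape [([582.0, -127.0, -2.0], 0.78)] [([576.0, -125.0, 54.0], 0.87)]
stamp [([730.0, -196.0, 2.0], 0.68)] [([727.0, -192.0, 24.0], 0.85)]
carton [([411.0, -131.0, -0.0], 0.7)] [([410.0, -128.0, 28.0], 0.68)]
basket
[... 720 characters left out ...]
)] [([580.0, 61.0, 74.0], 0.88)]
tape [([582.0, -121.0, 2.0], 0.63), ([726.0, -193.0, 1.0], 0.28)] [([596.0, -114.0, 44.0], 0.9), ([737.0, -187.0, 26.0], 0.39)]
stamp [([726.0, -192.0, -0.0], 0.89)] [([734.0, -188.0, 25.0], 0.72)]
carton [([415.0, -136.0, -0.0], 0.74), ([566.0, 74.0, -1.0], 0.17)] [([423.0, -128.0, 32.0], 0.6)]
basket [([470.0, 327.0, -2.0], 0.62)] [([465.0, 328.0, -0.0], 0.86)]
roll [([559.0, -278.0, 52.0], 0.8)] [([560.0, -275.0, 69.0], 0.94)]
inkpad [([791.0, 3.0, -1.0], 0.85)] [([797.0, 10.0, 16.0], 0.62)]
calculator [([412.0, -317.0, 2.0], 0.7)] [([423.0, -313.0, 16.0], 0.74), ([693.0, 322.0, 47.0], 0.27)]
mug [([688.0, 321.0, -2.0], 0.8)] [([689.0, 324.0, 50.0], 0.94)]
```

View pics/top0.png

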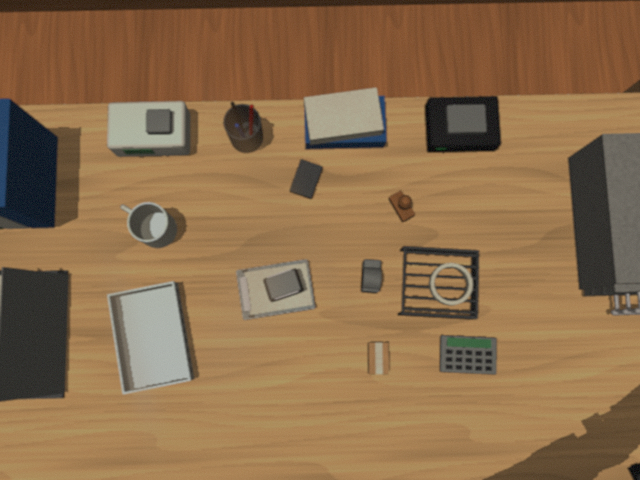

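View pics/scene0.png

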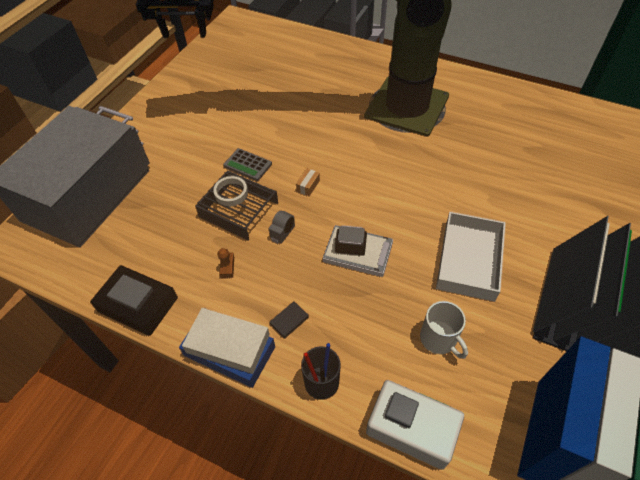

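The top view shows the tape measure at about (371,276), between the case (277,290) and the rack mouth (403,283). The basket is at (150,337). The carton (378,358) and stamp (402,205) are bystanders. Next I need the yaws.

```bash
cat > h.py <<'E'
from workcell import bot
import cv2,numpy as np
def unproj(p,uv,z):
    V=np.array(p["view"]);R=V[:3,:3];c=-R.T@V[:3,3]
    uv=np.asarray(uv,float).reshape(-1,2)
    d=np.c_[(uv[:,0]-p["cx"])/p["fx"],(uv[:,1]-p["cy"])/p["fy"],np.ones(len(uv))]@R
    return (c+d*((z-c[2])/d[:,2])[:,None])[:,:2]
def rect(p,l,z):
    o=bot.outline_of(l,p)
    if not o: print(l,"none");return
    m=o[0]["mask"].astype(np.uint8);n,L,S,C=cv2.connectedComponentsWithStats(m)
    k=1+np.argmax(S[1:,4]);v,u=np.nonzero(L==k)
    w=unproj(p,np.c_[u,v],z).astype(np.float32)
    r=cv2.minAreaRect(w);b=cv2.boxPoints(r)
    e=b[1]-b[0],b[2]-b[1];e=max(e,key=np.linalg.norm)
    print(l,round(o[0]["conf"],2),"centre",np.round(r[0],1),"size",np.round(r[1],1),"long axis deg",round(float(np.degrees(np.arctan2(e[1],e[0]))%180),1))
E
python3 - <<'E'
from h import *
p=bot.capture("top")
for l,z in dict(rack=51,case=22,battery=75,tape=55,basket=45).items(): rect(p,l,z)
c=p["color"]
a=cv2.resize(c[235:335,225:385],(800,500),interpolation=cv2.INTER_CUBIC);cv2.imwrite("pics/c1.png",a)
q=bot.capture("scene")
for l,z in dict(case=22,battery=75,tape=55,rack=51,basket=45).items(): rect(q,l,z)
E
```

```text
rack 0.62 centre [ 562.7 -258.9] size [161.4 143.4] long axis deg 85.8
case 0.63 centre [558.8  70.9] size [104.3 149.5] long axis deg 97.4
battery 0.7 centre [564.7  52.7] size [52.4 71.4] long axis deg 107.2
tape 0.71 centre [ 578.3 -121. ] size [42.  68.7] long axis deg 177.8
basket 0.73 centre [ 563.6 -261.1] size [160.  142.1] long axis deg 85.8
case 0.7 centre [569.8  74.8] size [114.4 150. ] long axis deg 98.6
battery 0.73 centre [584.1  60.5] size [80.1 70.2] long axis deg 17.6
tape 0.56 centre [ 604.2 -110.5] size [97.5 58.3] long axis deg 6.3
rack 0.76 centre [ 583.4 -248.9] size [178.  162.9] long axis deg 85.8
basket 0.91 centre [484.6 324.5] size [231.2 143. ] long axis deg 10.1
```

View pics/c1.png

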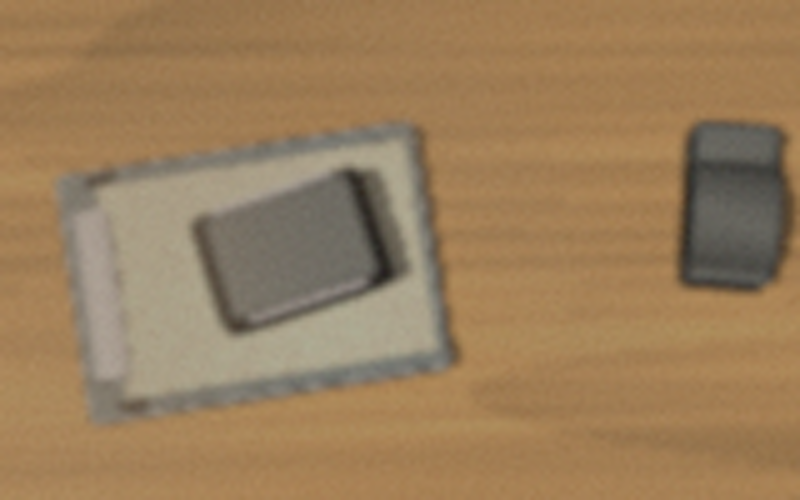

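```bash
python3 - <<'E'
from h import *
p=bot.capture("top")
for o in bot.outline_of("basket",p)[:3]:
    m=o["mask"];v,u=np.nonzero(m);print(o["conf"],m.sum(),u.min(),u.max(),v.min(),v.max())
    if u.max()<250:
        r=cv2.minAreaRect(unproj(p,np.c_[u,v],45).astype(np.float32));print(r)
w=unproj(p,[[108,293],[175,283],[190,380],[124,391]],45);print(w.round(),w.mean(0))
E
```

```text
0.71 7396 107 193 281 394
((468.9351501464844, 318.2117004394531), (200.7948455810547, 145.41741943359375), 10.255036354064941)
0.43 681 360 381 259 294
[[556. 403.]
 [574. 270.]
 [382. 239.]
 [364. 368.]] [468.83627811 319.80984587]
```

>>> {"name": "play_rows", "arguments": {
  "translation": [
    [0.02,0.03,0],
    [0.045,0.063,0],
    [0.07,0.096,0],
    [0.094,0.13,0],
    [0.118,0.163,0],
    [0.142,0.196,0],
    [0.166,0.23,0],
    [0.19,0.263,0],
    [0.214,0.296,0],
    [0.238,0.33,0],
    [0.262,0.363,0],
    [0.286,0.396,0]
  ],
  "roll": [-0.04,-0.08,-0.12,-0.16,-0.2,-0.24,-0.28,-0.32,-0.36,-0.4,-0.44,-0.457],
  "grip": 0.06,
  "grip_force": 20
}}

```text
time_s: 4.0
tool_pos: [541.2, -173.0, 238.9]
ee_rot: [180.0, -0.0, -2.3]
wrist_force: [0.3, -0.2, -0.4]
gripper_width: 60.1
gripper_force: 0.0
```

>>> {"name": "play_rows", "arguments": {
  "translation": [
    [0.015,0.02,0],
    [0.03,0.042,-0.015],
    [0.037,0.051,-0.045],
    [0.037,0.051,-0.08],
    [0.037,0.051,-0.115],
    [0.037,0.051,-0.15],
    [0.037,0.051,-0.165]
  ],
  "roll": [0,0,0,0,0,0,0]
}}

```text
time_s: 4.58
tool_pos: [574.8, -123.2, 69.7]
ee_rot: [-180.0, 0.3, -2.1]
wrist_force: [-0.7, 0.7, -0.4]
gripper_width: 59.8
gripper_force: 0.0
```

```bash
python3 - <<'E'
from h import *
s=bot.state();print(np.round(s["tool_pos"],1),s["ee_rot"])
p=bot.capture("scene");cv2.imwrite("pics/s1.png",cv2.resize(p["color"][150:300,180:420],(800,500),interpolation=cv2.INTER_CUBIC))
E
```

```text
[ 574.8 -123.2   69.7] [-179.95093755    0.33874754   -2.14646518]
```

View pics/s1.png

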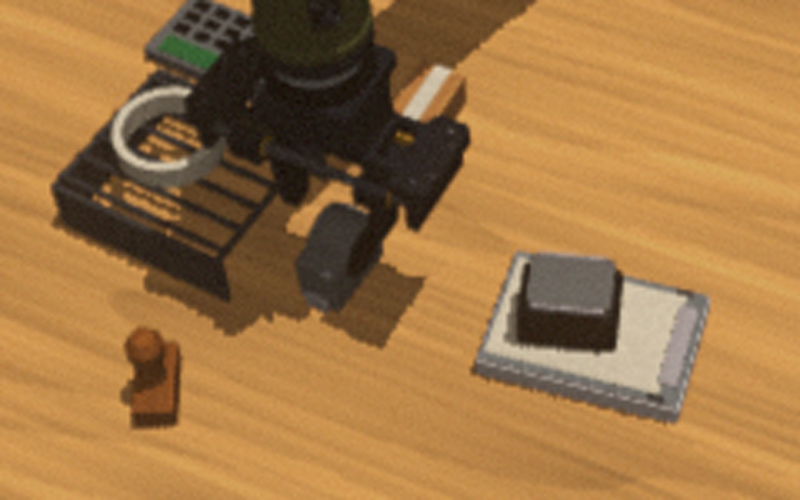

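The crop shows the fingers at about (293,185) and (382,225), on either side of the tape at (335,255), clear of the rack and the roll. I'm descending and gripping.

>>> {"name": "play_rows", "arguments": {
  "translation": [
    [0.003,0,-0.02],
    [0.003,0,-0.04],
    [0.003,0,-0.055],
    [0.003,0,-0.056],
    [0.003,0,-0.056]
  ],
  "roll": [0,0,0,0,0]
}}

```text
time_s: 5.05
tool_pos: [580.3, -124.0, 17.9]
ee_rot: [-180.0, 0.0, -2.2]
wrist_force: [0.3, -0.3, 0.3]
gripper_width: 60.3
gripper_force: 0.0
```

>>> {"name": "play_rows", "arguments": {
  "translation": [
    [0,0,0],
    [0,0,0],
    [0,0,0],
    [0,0,0],
    [0,0,0],
    [0,0,0],
    [0,0,0],
    [0,0,0]
  ],
  "roll": [0,0,0,0,0,0,0,0],
  "grip": 0.02,
  "grip_force": 25
}}

```text
time_s: 5.72
tool_pos: [580.8, -124.0, 18.8]
ee_rot: [180.0, -0.1, -2.2]
wrist_force: [-1.3, 0.0, 6.7]
gripper_width: 36.2
gripper_force: 24.6
```

>>> {"name": "play_rows", "arguments": {
  "translation": [
    [0,0,0.02],
    [0,0,0.05],
    [0,0,0.085],
    [0,0.005,0.112],
    [-0.01,0.035,0.112],
    [-0.023,0.073,0.112],
    [-0.036,0.111,0.112],
    [-0.049,0.149,0.112],
    [-0.062,0.187,0.112],
    [-0.075,0.225,0.112],
    [-0.09,0.263,0.112],
    [-0.105,0.3,0.112]
  ],
  "roll": [0,0,0,0.1,0.2,0.32,0.44,0.56,0.68,0.8,0.92,1.04]
}}

```text
time_s: 6.72
tool_pos: [474.2, 177.6, 129.8]
ee_rot: [180.0, 0.0, 57.7]
wrist_force: [1.7, -0.3, -2.1]
gripper_width: 36.3
gripper_force: 24.6
```

>>> {"name": "play_rows", "arguments": {
  "translation": [
    [-0.013,0.037,0],
    [-0.026,0.074,0],
    [-0.04,0.11,0],
    [-0.053,0.13,0],
    [-0.055,0.139,0],
    [-0.055,0.139,0],
    [-0.055,0.139,0],
    [-0.055,0.139,0]
  ],
  "roll": [0.12,0.24,0.36,0.48,0.6,0.7,0.744,0.744]
}}

```text
time_s: 7.38
tool_pos: [419.9, 314.8, 129.5]
ee_rot: [-180.0, 0.0, 100.1]
wrist_force: [-0.1, -1.1, -2.2]
gripper_width: 36.0
gripper_force: 24.6
```

```bash
python3 - <<'E'
from h import *
s=bot.state();print(np.round(s["tool_pos"],1),s["ee_rot"],s["gripper_width"],np.round(s["qpos"]))
p=bot.capture("top");cv2.imwrite("pics/t2.png",cv2.resize(p["color"][240:420,80:368],(800,500),interpolation=cv2.INTER_CUBIC))
E
```

```text
[419.9 314.8 129.5] [-1.79963406e+02  2.73500072e-02  1.00112645e+02] 36.02764499730009 [-30.  43. -20. 112.  27.  30. -59.]
```

View pics/t2.png

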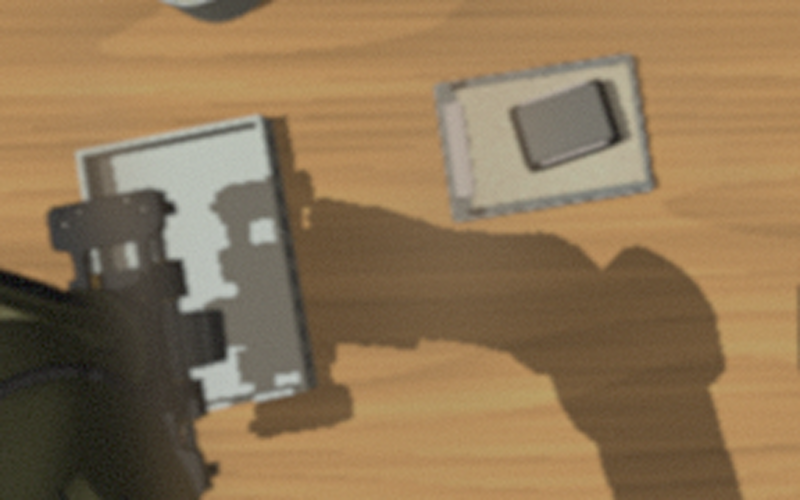

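The tape, seen at about (205,345), hangs inside the basket outline, whose walls run from (80,150) to (310,385). I'm lowering it.

>>> {"name": "play_rows", "arguments": {
  "translation": [
    [0,0,-0.025],
    [0,0,-0.055],
    [0,0,-0.08],
    [0,0,-0.095],
    [0,0,-0.102],
    [0,0,-0.106],
    [0,0,-0.108],
    [0,0,-0.108],
    [0,0,-0.108]
  ],
  "roll": [0,0,0,0,0,0,0,0,0]
}}

```text
time_s: 8.18
tool_pos: [420.9, 315.5, 22.8]
ee_rot: [179.9, -0.1, 100.0]
wrist_force: [-1.0, -0.8, -0.2]
gripper_width: 36.1
gripper_force: 24.6
```

>>> {"name": "play_rows", "arguments": {
  "translation": [
    [0,0,0],
    [0,0,0],
    [0,0,0],
    [0,0,0],
    [0,0,0]
  ],
  "roll": [0,0,0,0,0],
  "grip": 0.048
}}

```text
time_s: 8.6
tool_pos: [420.3, 315.1, 21.8]
ee_rot: [180.0, -0.0, 100.0]
wrist_force: [0.4, -0.4, 0.4]
gripper_width: 48.0
gripper_force: 0.0
```

>>> {"name": "play_rows", "arguments": {
  "translation": [
    [0,0,0.025],
    [0,0,0.06],
    [0,0,0.095],
    [0.005,-0.01,0.11],
    [0.023,-0.043,0.11],
    [0.041,-0.077,0.11],
    [0.06,-0.11,0.11],
    [0.078,-0.143,0.11],
    [0.097,-0.177,0.11],
    [0.116,-0.21,0.11],
    [0.134,-0.242,0.11],
    [0.146,-0.262,0.11]
  ],
  "roll": [0,0,0,0,0.02,0.04,0.06,0.08,0.1,0.126,0.126,0.126]
}}

```text
time_s: 9.6
tool_pos: [567.6, 47.6, 131.4]
ee_rot: [-180.0, 0.2, 107.0]
wrist_force: [0.5, 0.5, 0.2]
gripper_width: 48.1
gripper_force: 0.0
```

>>> {"name": "play_rows", "arguments": {
  "translation": [
    [0,0,0],
    [0,0,-0.02],
    [0,0,-0.04],
    [0,0,-0.04],
    [0,0,-0.04]
  ],
  "roll": [0,0,0,0,0],
  "grip": 0.078
}}

```text
time_s: 10.02
tool_pos: [565.1, 53.6, 91.2]
ee_rot: [-179.9, -0.0, 107.3]
wrist_force: [0.4, -0.1, 0.7]
gripper_width: 77.1
gripper_force: 0.0
```

```bash
python3 - <<'E'
from h import *
s=bot.state();print(np.round(s["tool_pos"],1),s["ee_rot"],s["gripper_width"])
p=bot.capture("scene");c=p["color"]
a=cv2.resize(c[170:300,300:510],(800,495),interpolation=cv2.INTER_CUBIC);cv2.imwrite("pics/s3.png",a)
E
```

```text
[565.1  53.6  91.2] [-1.79869627e+02 -3.21178159e-02  1.07310851e+02] 77.13748434593151
```

View pics/s3.png

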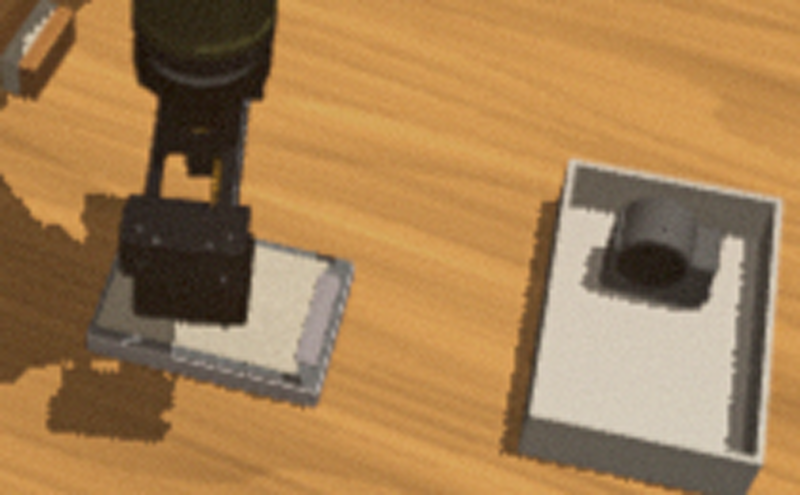

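The tape stands upright in the basket at (660,250). The gripper is centred over the battery at (190,270). I'm descending to grip.

>>> {"name": "play_rows", "arguments": {
  "translation": [
    [0,0,-0.02],
    [0,0,-0.04],
    [0,0,-0.055],
    [0,0,-0.059],
    [0,0,-0.059]
  ],
  "roll": [0,0,0,0,0]
}}

```text
time_s: 10.48
tool_pos: [566.1, 53.4, 32.8]
ee_rot: [-180.0, -0.0, 107.3]
wrist_force: [0.1, -0.3, 0.5]
gripper_width: 78.2
gripper_force: 0.0
```

>>> {"name": "play_rows", "arguments": {
  "translation": [
    [0,0,0],
    [0,0,0],
    [0,0,0],
    [0,0,0],
    [0,0,0],
    [0,0,0],
    [0,0,0],
    [0,0,0]
  ],
  "roll": [0,0,0,0,0,0,0,0],
  "grip": 0.03,
  "grip_force": 35
}}

```text
time_s: 11.15
tool_pos: [566.2, 52.8, 33.4]
ee_rot: [180.0, 0.0, 107.2]
wrist_force: [-0.9, -0.8, 6.0]
gripper_width: 47.9
gripper_force: 35.0
```

>>> {"name": "play_rows", "arguments": {
  "translation": [
    [0,0,0.015],
    [0,0,0.04],
    [0,0,0.07],
    [-0.005,0.02,0.082],
    [-0.011,0.058,0.082],
    [-0.018,0.097,0.082],
    [-0.025,0.136,0.082],
    [-0.032,0.175,0.082],
    [-0.039,0.214,0.082],
    [-0.046,0.25,0.082],
    [-0.051,0.272,0.082],
    [-0.051,0.278,0.082]
  ],
  "roll": [0,0,0,0,-0.02,-0.04,-0.06,-0.08,-0.1,-0.126,-0.126,-0.126]
}}

```text
time_s: 12.15
tool_pos: [511.8, 338.1, 114.7]
ee_rot: [-180.0, -0.3, 100.5]
wrist_force: [0.3, 1.0, -3.5]
gripper_width: 47.9
gripper_force: 35.0
```

>>> {"name": "play_rows", "arguments": {
  "translation": [
    [0,0,-0.01],
    [0,0,-0.035],
    [0,0,-0.065],
    [0,0,-0.085],
    [0,0,-0.094],
    [0,0,-0.098],
    [0,0,-0.099],
    [0,0,-0.099],
    [0,0,-0.099]
  ],
  "roll": [0,0,0,0,0,0,0,0,0]
}}

```text
time_s: 12.9
tool_pos: [516.1, 330.6, 16.2]
ee_rot: [179.9, -0.0, 100.0]
wrist_force: [-0.2, 0.2, -2.2]
gripper_width: 47.3
gripper_force: 35.0
```

>>> {"name": "play_rows", "arguments": {
  "translation": [
    [0,0,0],
    [0,0,0],
    [0,0,0],
    [0,0,0],
    [0,0,0]
  ],
  "roll": [0,0,0,0,0],
  "grip": 0.058
}}

```text
time_s: 13.32
tool_pos: [515.4, 331.2, 16.0]
ee_rot: [180.0, -0.0, 100.0]
wrist_force: [0.1, 1.2, -0.8]
gripper_width: 57.7
gripper_force: 0.0
```

>>> {"name": "play_rows", "arguments": {
  "translation": [
    [0,0,0.025],
    [0,0,0.06],
    [0,0,0.095],
    [0,-0.01,0.105],
    [0.006,-0.04,0.105],
    [0.013,-0.075,0.105],
    [0.02,-0.11,0.105],
    [0.026,-0.13,0.105],
    [0.031,-0.141,0.105],
    [0.031,-0.141,0.105]
  ],
  "roll": [0,0,0,0,-0.02,-0.045,-0.045,-0.045,-0.045,-0.045]
}}

```text
time_s: 14.15
tool_pos: [547.5, 186.3, 120.5]
ee_rot: [180.0, 0.1, 97.2]
wrist_force: [-0.4, 0.3, -0.1]
gripper_width: 58.3
gripper_force: 0.0
```

```bash
python3 - <<'E'
from h import *
s=bot.state();print(np.round(s["tool_pos"],1),s["ee_rot"],s["gripper_width"])
p=bot.capture("top");q=bot.capture("scene")
rect(p,"case",22);rect(p,"rack",51)
for l in("case","battery","tape","rack"):
  for k in(p,q): print(l,[(np.round(o["position"]).tolist(),round(o["conf"],2)) for o in bot.tip_of(l,k)[:1]])
c=np.vstack([cv2.resize(p["color"][220:400,90:490],(800,360)),cv2.resize(q["color"][180:300,300:520],(440,240))[:,:].copy() if 0 else np.hstack([q["color"][190:310,180:580],np.zeros((120,400,3),np.uint8)])])
cv2.imwrite("pics/m4.png",c)
E
```

```text
[547.5 186.3 120.5] [1.79985181e+02 1.34951625e-01 9.71536933e+01] 58.29859692568239
case 0.77 centre [558.4  70.3] size [104.3 148.6] long axis deg 98.2
rack none
case [([557.0, 71.0, -3.0], 0.77)]
case [([564.0, 74.0, -1.0], 0.68)]
battery [([519.0, 331.0, 7.0], 0.78)]
battery [([516.0, 334.0, 4.0], 0.56)]
tape [([465.0, 327.0, 0.0], 0.63)]
tape [([424.0, 317.0, 6.0], 0.7)]
rack [([563.0, -258.0, 0.0], 0.79)]
rack [([564.0, -258.0, -4.0], 0.56)]
```

View pics/m4.png

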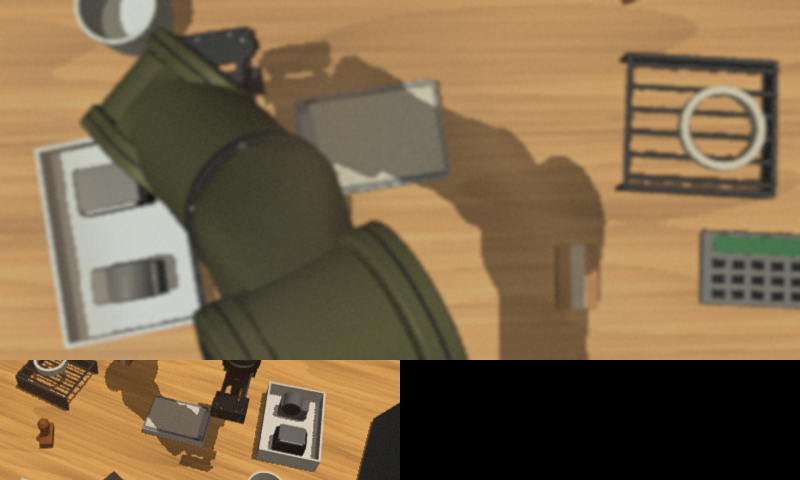

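Both articles are in the basket: in the top view the battery at (110,190) and the tape at (135,275). The case is undisturbed at (370,135). Next I plan the push.

```bash
cat > plan.py <<'E'
import numpy as np
from scipy.interpolate import CubicHermiteSpline
def plan(C,a0,R,a1,end_y,off=84,step=12):
    # case centre path: tangent to its axis, then to the rack's; returns TCP x,y and yaw (deg)
    C=np.array(C,float);R=np.array(R,float)
    d=lambda a:-np.array([np.cos(np.radians(a)),np.sin(np.radians(a))])
    E=R-d(a1)*max(end_y,0)
    M=R-d(a1)*105                  # aligned by here
    L=np.linalg.norm(M-C)
    h=CubicHermiteSpline([0,1],[C,M],[d(a0)*L,d(a1)*L])
    t=np.linspace(0,1,int(np.ceil(L/step))+1)
    P=h(t);T=h(t,1);A=np.degrees(np.arctan2(-T[:,1],-T[:,0]))
    n=int(np.ceil(np.linalg.norm(E-M)/step));P2=M+np.linspace(0,1,n+1)[1:,None]*(E-M)
    P=np.r_[P,P2];A=np.r_[A,np.full(n,a1)]
    return np.c_[P-off*np.array([d(a) for a in A]),A]
E
python3 - <<'E'
from plan import *
W=plan((559.5,71),97.6,(563.5,-258),86,0)
for i,w in enumerate(W): print(i,w.round(1),np.round((w[:2]-[546.4,190])/1000,3), round(float(np.radians(w[2]-97.4)),3))
E
```

```text
0 [548.4 154.3  97.6] [ 0.002 -0.036] 0.003
1 [550.3 142.6  97.3] [ 0.004 -0.047] -0.002
2 [552.3 130.9  97. ] [ 0.006 -0.059] -0.007
3 [554.2 119.2  96.6] [ 0.008 -0.071] -0.014
4 [556.1 107.5  96.2] [ 0.01  -0.082] -0.02
5 [558.   95.8  95.8] [ 0.012 -0.094] -0.028
6 [559.8  84.   95.3] [ 0.013 -0.106] -0.036
7 [561.6  72.3  94.8] [ 0.015 -0.118] -0.045
8 [563.3  60.6  94.3] [ 0.017 -0.129] -0.054
9 [565.   48.8  93.7] [ 0.019 -0.141] -0.064
10 [566.6  37.   93.1] [ 0.02  -0.153] -0.075
11 [568.1  25.2  92.5] [ 0.022 -0.165] -0.086
12 [569.6  13.4  91.8] [ 0.023 -0.177] -0.098
13 [570.9   1.6  91.1] [ 0.025 -0.188] -0.11
14 [572.2 -10.2  90.3] [ 0.026 -0.2  ] -0.123
15 [573.3 -22.   89.5] [ 0.027 -0.212] -0.137
16 [574.3 -33.9  88.7] [ 0.028 -0.224] -0.152
17 [575.3 -45.7  87.8] [ 0.029 -0.236] -0.167
18 [576.  -57.6  86.9] [ 0.03  -0.248] -0.183
19 [576.7 -69.5  86. ] [ 0.03  -0.259] -0.199
20 [575.9 -81.1  86. ] [ 0.029 -0.271] -0.199
21 [575.1 -92.7  86. ] [ 0.029 -0.283] -0.199
22 [ 574.2 -104.4   86. ] [ 0.028 -0.294] -0.199
23 [ 573.4 -116.    86. ] [ 0.027 -0.306] -0.199
24 [ 572.6 -127.7   86. ] [ 0.026 -0.318] -0.199
25 [ 571.8 -139.3   86. ] [ 0.025 -0.329] -0.199
26 [ 571.  -150.9   86. ] [ 0.025 -0.341] -0.199
27 [ 570.2 -162.6   86. ] [ 0.024 -0.353] -0.199
28 [ 569.4 -174.2   86. ] [ 0.023 -0.364] -0.199
```

>>> {"name": "play_rows", "arguments": {
  "translation": [
    [0,0,-0.03],
    [0,0,-0.065],
    [0,0,-0.095],
    [0,0,-0.11],
    [0,0,-0.113],
    [0,0,-0.113]
  ],
  "roll": [0,0,0,0,0,0],
  "grip": 0.06
}}

```text
time_s: 15.25
tool_pos: [545.6, 189.9, 6.9]
ee_rot: [-179.9, 0.0, 97.5]
wrist_force: [0.8, -0.0, 0.6]
gripper_width: 60.1
gripper_force: 0.0
```

>>> {"name": "play_rows", "arguments": {
  "translation": [
    [0.0,-0.01,0],
    [0.001,-0.02,0],
    [0.002,-0.029,0],
    [0.002,-0.036,0],
    [0.003,-0.042,0],
    [0.004,-0.049,0],
    [0.006,-0.059,0],
    [0.008,-0.071,0],
    [0.01,-0.082,0],
    [0.012,-0.094,0],
    [0.013,-0.106,0],
    [0.015,-0.118,0]
  ],
  "roll": [0,0,0,0,0,-0.002,-0.007,-0.014,-0.02,-0.028,-0.036,-0.045]
}}

```text
time_s: 16.25
tool_pos: [562.2, 74.8, 9.0]
ee_rot: [179.8, -0.3, 95.0]
wrist_force: [0.4, 6.2, 3.7]
gripper_width: 60.0
gripper_force: 3.2
```

>>> {"name": "play_rows", "arguments": {
  "translation": [
    [0.002,-0.011,0],
    [0.004,-0.023,0],
    [0.005,-0.035,0],
    [0.007,-0.047,0],
    [0.008,-0.059,0],
    [0.01,-0.07,0],
    [0.011,-0.078,0],
    [0.011,-0.082,0],
    [0.011,-0.082,0]
  ],
  "roll": [-0.009,-0.019,-0.03,-0.041,-0.053,-0.065,-0.074,-0.078,-0.078]
}}

```text
time_s: 17.0
tool_pos: [573.6, -9.5, 8.8]
ee_rot: [179.8, -0.1, 90.4]
wrist_force: [1.5, 2.7, 1.8]
gripper_width: 60.7
gripper_force: 1.5
```

```bash
python3 - <<'E'
from h import *
s=bot.state();print(np.round(s["tool_pos"],1),s["ee_rot"][2],s["wrist_force"])
p=bot.capture("top");q=bot.capture("scene")
rect(p,"case",22);rect(q,"case",22)
for k in(p,q): print([(np.round(o["position"]).tolist(),round(o["conf"],2)) for o in bot.tip_of("case",k)[:1]])
c=np.hstack([cv2.resize(p["color"][220:340,280:500],(440,240)),cv2.resize(q["color"][150:270,190:370],(360,240))])
cv2.imwrite("pics/m5.png",c)
E
```

```text
[573.6  -9.5   8.8] 90.37736352520544 [1.4808889  2.70192232 1.79635996]
case 0.65 centre [ 611.1 -139. ] size [62. 27.] long axis deg 88.8
case 0.81 centre [581.5 -91.5] size [115.6 153. ] long axis deg 90.1
[]
[([578.0, -95.0, -2.0], 0.76)]
```

View pics/m5.png

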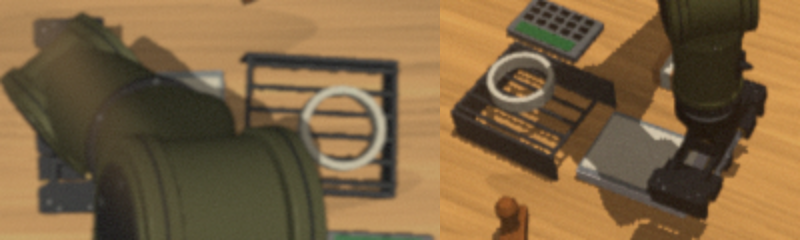

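>>> {"name": "play_rows", "arguments": {
  "translation": [
    [0.001,-0.008,0],
    [0.002,-0.018,0],
    [0.003,-0.03,0],
    [0.004,-0.041,0],
    [0.004,-0.05,0],
    [0.0045,-0.058,0],
    [0.0045,-0.063,0],
    [0.0045,-0.063,0]
  ],
  "roll": [-0.01,-0.021,-0.036,-0.052,-0.065,-0.075,-0.076,-0.076]
}}

```text
time_s: 17.97
tool_pos: [576.4, -73.3, 7.8]
ee_rot: [-180.0, -0.0, 86.0]
wrist_force: [1.7, 3.0, 2.5]
gripper_width: 59.9
gripper_force: 1.4
```

```bash
python3 - <<'E'
from h import *
s=bot.state();print(np.round(s["tool_pos"],1),s["ee_rot"][2],s["wrist_force"])
q=bot.capture("scene");rect(q,"case",22)
for l in("case","rack"):print([(np.round(o["position"]).tolist(),round(o["conf"],2)) for o in bot.tip_of(l,q)[:1]])
cv2.imwrite("pics/m6.png",cv2.resize(q["color"][150:270,190:350],(800,600),interpolation=cv2.INTER_CUBIC))
E
```

```text
[576.4 -73.3   7.8] 86.02394956024779 [1.71377827 3.00551912 2.49412828]
case 0.93 centre [ 580.2 -169.8] size [116.2  67.1] long axis deg 2.4
[]
[([566.0, -254.0, -6.0], 0.61)]
```

View pics/m6.png

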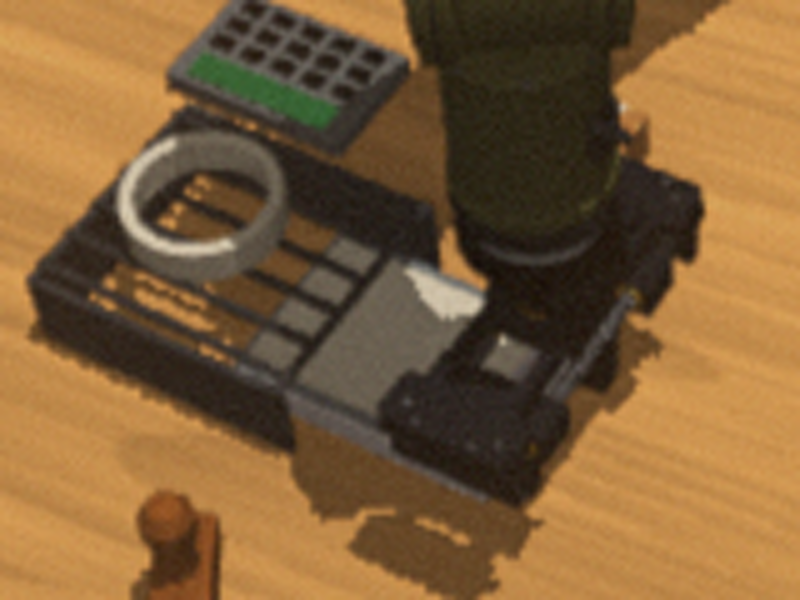

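The case's front end is about 55 mm into the bay, square and clear of both walls (its near edge is at (290,385)). I'm pushing on.

>>> {"name": "play_rows", "arguments": {
  "translation": [
    [0,-0.007,0],
    [-0.001,-0.017,0],
    [-0.002,-0.029,0],
    [-0.003,-0.04,0],
    [-0.0035,-0.052,0],
    [-0.004,-0.063,0],
    [-0.005,-0.074,0],
    [-0.006,-0.083,0],
    [-0.006,-0.089,0],
    [-0.0065,-0.093,0],
    [-0.0065,-0.096,0],
    [-0.0065,-0.096,0]
  ],
  "roll": [0,0,0,0,0,0,0,0,0,0,0,0]
}}

```text
time_s: 19.17
tool_pos: [569.6, -170.1, 7.6]
ee_rot: [-179.9, 0.1, 86.0]
wrist_force: [-0.3, 1.8, 1.0]
gripper_width: 59.9
gripper_force: 0.8
```

>>> {"name": "play_rows", "arguments": {
  "translation": [
    [0,-0.001,0],
    [0,-0.002,0],
    [0,-0.002,0]
  ],
  "roll": [0,0,0]
}}

```text
time_s: 19.42
tool_pos: [569.7, -170.7, 7.6]
ee_rot: [-179.9, -0.0, 86.1]
wrist_force: [-1.3, 3.4, 0.7]
gripper_width: 60.0
gripper_force: 1.8
```

>>> {"name": "play_rows", "arguments": {
  "translation": [
    [0,-0.001,0],
    [0,-0.002,0],
    [0,-0.003,0],
    [0,-0.003,0]
  ],
  "roll": [0,0,0,0]
}}

```text
time_s: 19.75
tool_pos: [570.1, -172.6, 7.6]
ee_rot: [-180.0, -0.1, 86.1]
wrist_force: [-1.2, 5.7, 0.2]
gripper_width: 59.9
gripper_force: 3.0
```

>>> {"name": "play_rows", "arguments": {
  "translation": [
    [0,-0.001,0],
    [0,-0.002,0],
    [0,-0.002,0]
  ],
  "roll": [0,0,0]
}}

```text
time_s: 20.0
tool_pos: [570.2, -172.7, 7.7]
ee_rot: [-180.0, -0.3, 86.1]
wrist_force: [-1.1, 9.2, 1.3]
gripper_width: 60.0
gripper_force: 4.5
```

The force is climbing with no more motion, so the case is on the back wall. I'm backing off to check.

>>> {"name": "play_rows", "arguments": {
  "translation": [
    [0,0.01,0],
    [0.001,0.03,0],
    [0.003,0.06,0],
    [0.003,0.08,0.03],
    [0.003,0.11,0.065],
    [0.0,0.145,0.1],
    [-0.02,0.18,0.13],
    [-0.03,0.215,0.15],
    [-0.04,0.25,0.16],
    [-0.05,0.285,0.16],
    [-0.05,0.3,0.16],
    [-0.05,0.3,0.16]
  ],
  "roll": [0,0,0,0,0,0,0,0,0,0,0,0]
}}

```text
time_s: 21.0
tool_pos: [520.2, 130.8, 169.4]
ee_rot: [179.8, -0.3, 86.6]
wrist_force: [1.0, 0.3, -0.6]
gripper_width: 60.0
gripper_force: 0.0
```

```bash
python3 - <<'E'
from h import *
s=bot.state();print(np.round(s["tool_pos"],1))
p=bot.capture("top");q=bot.capture("scene")
for l in("case","rack","battery","tape","stamp","carton","roll"):
  for k in(p,q): print(l,[(np.round(o["position"]).tolist(),round(o["conf"],2)) for o in bot.tip_of(l,k)[:1]])
c=np.hstack([cv2.resize(p["color"][225:345,380:500],(400,400),interpolation=cv2.INTER_CUBIC),cv2.resize(q["color"][150:270,190:310],(400,400),interpolation=cv2.INTER_CUBIC)])
cv2.imwrite("pics/m7.png",c)
E
```

```text
[520.2 130.8 169.4]
case [([564.0, -264.0, -3.0], 0.86)]
case [([568.0, -256.0, -1.0], 0.84)]
rack [([416.0, -320.0, -0.0], 0.61)]
rack [([566.0, -256.0, -3.0], 0.67)]
battery [([518.0, 334.0, 8.0], 0.73)]
battery [([513.0, 334.0, 5.0], 0.73)]
tape [([423.0, 312.0, 4.0], 0.68)]
tape [([424.0, 319.0, 3.0], 0.95)]
stamp []
stamp []
carton [([412.0, -134.0, -3.0], 0.59)]
carton [([413.0, -134.0, 1.0], 0.9)]
roll [([558.0, -279.0, 48.0], 0.59)]
roll []
```

View pics/m7.png

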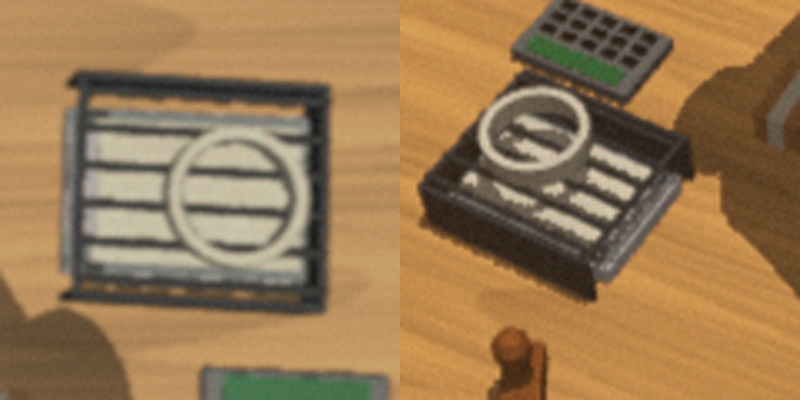

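```bash
python3 - <<'E'
from h import *
p=bot.capture("top");q=bot.capture("scene")
f=lambda a,o,s:np.array(a)/s+o
ce=unproj(p,f([[70,110],[63,272]],[380,225],400/120),22)
rm=unproj(p,f([[76,78],[65,295]],[380,225],400/120),49)
cs=unproj(q,f([[680-400,182],[607-400,258]],[190,150],400/120),22)
rs=unproj(q,f([[690-400,140],[597-400,262]],[190,150],400/120),49)
u=np.array([np.cos(np.radians(86)),np.sin(np.radians(86))])
for n,a in dict(case_top=ce,rack_top=rm,case_sc=cs,rack_sc=rs).items(): print(n,a.round(1).tolist(),"along axis",(a@u).round(1))
print(np.array([563.5,-258])@u+75)
rect(p,"case",22);rect(q,"case",22);rect(p,"rack",51)
E
```

```text
case_top [[617.2, -190.8], [517.4, -182.2]] along axis [-147.3 -145.7]
rack_top [[633.4, -191.1], [502.5, -178.8]] along axis [-146.4 -143.3]
case_sc [[528.1, -174.9], [615.0, -189.9]] along axis [-137.7 -146.5]
rack_sc [[506.9, -174.7], [637.3, -181.4]] along axis [-139.  -136.5]
-143.06375201222008
case none
case 0.72 centre [ 578.5 -186. ] size [ 26.  109.3] long axis deg 175.3
rack 0.61 centre [ 563.3 -259.4] size [159.5 141.1] long axis deg 85.4
```

The case's outer end is flush with the rack mouth to within about 2 mm in the top view, and the gripper is clear of everything, so I'm handing in.

```bash
python3 -c "
from workcell import bot
print(bot.sign_off())"
```

```text
the job is handed in; nothing more can be done
None
```

The battery pack and the tape measure are in the basket, the case is pushed fully home in the rack (flush with the mouth to within about 2 mm in the top view), and I handed the job in; no verdict came back.

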